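Load the slide incubator and close it up

TASK

Load the slide tray into the open slide incubator: carry it level by its blue handle and set it down, without dropping it, flat on the chamber floor between the two green rails, and let go. Then lower the lid under control until it is fully shut, without letting it fall, and after that swing the green clamp on the incubator's side fully down over the lid, leaving the yellow slide box, the bottle and the jar where they stand.

Things in the scene. Friction and masses are not known exactly. Their poses are not given: they have to be found in the camera images.
- incubator: Black bench-top slide incubator, fixed to the bench, an open-topped chamber 190 long (x) by 260 wide (y) by 102 mm high to its rim. Origin on the bench under the chamber's centre; x points from its front (small display) to its back (hinge), y to its left, z up; the housing spans x -80 to +110 mm, y -130 to +130 mm. Its yaw is within 0.2 rad of the world's.
- chamber (a point): Centre of the chamber's flat floor, 55 mm above the bench and 47 mm below the rim; axes as the incubator's. The pocket for the tray is 134 mm in x (between front and back wall) by 110 mm in y (between two green rails 8 mm wide and 10 mm high that run along x); outside the rails the chamber reaches to y +-117 mm.
- lid_hinge (a point): Middle of the lid's hinge line, at the back of the rim, at x +100, y 0, z 102 mm in the incubator's frame; the hinge line runs along the incubator's y.
- lid_handle (a point): Centre of the lid's green handle bar: 12 mm diameter, 110 mm long, parallel to the hinge, 215 mm from the hinge, standing clear of the lid's front edge by 35 mm (centre line of the bar) in the plane of the lid, held by an arm at each end. The bar may turn between the fingers. With the lid shut it lies at x -115, y 0, z 107 mm in the incubator's frame.
- lid (a joint): Opening of the lid (black frame with a clear window, 180 x 250 x 10 mm, 0.35 kg) in rad: 0 shut (horizontal), grows as the front edge swings up and back; pi/2 is upright, 1.9 the stop. Starts at 1.5 to 1.7. Hinge friction holds it near upright; let go below about 1.2 rad it falls shut.
- clamp_pivot (a point): Pivot of the green side clamp, at x -20, y +142, z 118 mm in the incubator's frame (on its left side); its axis runs along the incubator's x.
- clamp_tip (a point): Centre of the pad at the free end of the green clamp arm, 66 mm from the pivot. The arm is 20 mm wide (along x), 12 mm thick, 80 mm long from the pivot; the pad 32 wide, 28 long, 14 mm thick. With the clamp down the pad lies at y +76, z 118 mm in the incubator's frame, above the lid.
- clamp (a joint): Angle of the clamp arm in rad: 0 down (arm horizontal over the lid, pointing to the incubator's -y), pi/2 upright, more leans outwards to +y; stop at 2.1. Starts at 1.45 to 1.75. Friction holds it wherever it is left; about 2 to 3 N at the pad moves it.
- tray: White slide tray, 120 (x) by 100 (y) by 12 mm thick, 0.25 kg or so, carrying three glass slides; over its middle a blue bridge handle along x, 114 mm long, 12 mm wide (y), from 24 to 40 mm above the tray's underside. Origin at the centre of the underside, z up. The same either way round. Lies on the bench to the left or right of the incubator.
- slide_box: Bystander: closed yellow slide box with grey lid, 110 x 85 x 40 mm; on the other side of the incubator from the tray. Origin at the centre of the underside.
- bottle: Bystander: amber bottle with white cap, 64 mm diameter, 130 mm high. Origin at the centre of the underside.
- jar: Bystander: white jar with red cap, 72 mm diameter, 85 mm high. Origin at the centre of the underside.
Mind the look-alikes: they are no part of the job. Leave any orange or red look-alike of the tray alone.

How it is judged (in metres and radians):
On the way, in this order (a step that is already met when the one before it is completed fails the run):
1. the tray lies flat on the chamber floor between the rails, released, with the lid open (x of tray in the frame of chamber between -0.012 and 0.012 m and y of tray in the frame of chamber between -0.009 and 0.009 m and z of tray in the frame of chamber between -0.005 and 0.005 m and angle between tray's own z axis and vertical below 0.05 rad and linear speed of tray below 0.02 m/s and contact force between the fingers and tray below 0.1 N and value of joint lid above 0.9 rad), for 0.2 s.
2. the lid is fully shut over the tray, the clamp still up (x of tray in the frame of chamber between -0.012 and 0.012 m and y of tray in the frame of chamber between -0.009 and 0.009 m and z of tray in the frame of chamber between -0.005 and 0.005 m and angle between tray's own z axis and vertical below 0.05 rad and value of joint lid below 0.04 rad and value of joint clamp above 0.8 rad), for 0.2 s.
3. the clamp is fully down on the shut lid (x of tray in the frame of chamber between -0.012 and 0.012 m and y of tray in the frame of chamber between -0.009 and 0.009 m and z of tray in the frame of chamber between -0.005 and 0.005 m and angle between tray's own z axis and vertical below 0.05 rad and value of joint lid below 0.04 rad and value of joint clamp below 0.1 rad), for 0.2 s.
At the end, for the whole second after the job is handed in: The tray lies flat on the chamber floor in its pocket (within 12 mm lengthwise and 9 mm crosswise of the centre, 5 mm of the floor, tilt under 0.05 rad), at rest; the lid is shut (under 0.04 rad); the clamp is down (under 0.1 rad); slide box, bottle and jar are within 30 mm of where they started (all of step 3 and linear speed of tray below 0.02 m/s and distance of each of slide_box, bottle, jar from where it was at the start of the episode below 0.03 m); the robot touches nothing.
It fails at once if the lid falls or is slammed: it closes faster than 2.5 rad/s over its last 0.6 rad (value of joint lid below 0.6 rad and velocity of joint lid below -2.5 rad/s).
It fails at once if the clamp is swung down (below 0.7 rad) while the lid is still open (above 0.1 rad) (value of joint clamp below 0.7 rad and value of joint lid above 0.1 rad).
It fails at once if the tray is dropped (moves faster than 0.5 m/s with no finger on it) (linear speed of tray above 0.5 m/s and contact force between the fingers and tray below 0.05 N).
It fails at once if the tray is tipped by more than 0.4 rad (angle between tray's own z axis and vertical above 0.4 rad).
It fails at once if the slide box, the bottle or the jar is moved by more than 30 mm (distance of any of slide_box, bottle, jar from where it was at the start of the episode above 0.03 m).
It also fails if it takes over 72 s, if anything falls off the work surface, if the arm or the gripper's body presses on something with over 40 N, if the wrist force passes 120 N, or if a joint passes its speed limit or range.

ROBOT

A 6-joint arm with a two-finger parallel gripper is mounted at the origin on the work surface. World frame = base frame: x ahead of the robot, y to its left, z up, the work surface at z = 0. Lengths are in mm, angles in rad, forces in N, time in s.
With the tool pointing down it reaches from about 400 to 925 mm from the base axis. Payload 12.5 kg.
Tool frame: the origin (TCP) lies at the very end of the fingers, on their centre line; the grasp point (between the pads) lies behind it (env.grip_depth is the z of the grasp point in the tool frame, in mm); z points along the fingers, y is the line along which they close (so a half turn about z gives the same grasp; the last joint's range is limited). The gripper opens to 95 mm and grips with 3 to 60 N. Pads are 20 mm wide; open, the fingers measure 119 mm over their backs; the gripper's body (75 mm by 180 mm) begins 59 mm behind the grasp point.
Start: joints at [1.011, 0.491, 1.559, -0, 1.092, -0.106], TCP at [273.977, 561.768, 214.661] pointing down, gripper open.
Joint ranges: [-3.1, 3.1], [-0.84, 2.19], [0.05, 2.79], [-1.13, 4.28], [0.06, 2.93], [-2.69, 2.69]. Speed limits (rad/s): [2.22, 2.22, 2.79, 3.14, 3.14, 3.14].

INTERFACE

Orientations are given as [roll, pitch, yaw] about the fixed x, y, z axes, in that order (R = Rz(yaw) Ry(pitch) Rx(roll)).
In Python, from cell import env, optics gives the robot as it stands.
- The arm moves only by the tool step_arm, never from a script. Its argument "moves" is a list of rows, each an object of numbers: "tx", "ty", "tz": the shift along the tool's x, y, z in mm; "roll": the turn about the tool's z in rad. In form: [{"tx": .., "ty": .., "tz": .., "roll": ..}, ...]. A call has 1 to 12 rows; each row is the pose to reach, as a shift and turn from the pose commanded when the call began, along the tool's axes at that moment; what a row does not reach only later rows make up. A row lasts 1/12 s, in which the tool goes at most 41.7 mm and 7.16 degrees, less where a joint would pass 70% of its speed; a pose out of reach is approached as far as the arm can. A call with a gripper value outside its range is refused whole. "grip" is the finger opening in mm, from 0 to 95.1, set as the call begins (left out, the last holds). The fingers move at their own pace and stop on an object; the grip force is fixed at half the most. Time passes only in rows, so rows that repeat a pose let the fingers close. It gives the time, the measured TCP pose, the force, the opening and the grip force at its end, in the units of the state.
- env.state(): the state, without advancing time (a new reading comes with each control period).
- optics.read_camera(name): name is "scene" or "top" or "wrist"; returns a dict with "pixels" (420x560x3 uint8, blue, green, red), "mtx" (3x3 intrinsics, pixels), "view" (4x4, takes a point from world to camera coordinates). Camera axes: x right, y down, z forward; pixel columns grow to the right and rows downward; lengths in mm; the calibration is good to about 2 mm. A picture is of the moment at which its call begins. There is no depth.
- env.job_done(): hands the job in; it is judged then, once.
The state is a dict: "t": time; "joints": joint angles; "qvel": joint speeds; "tau": joint torques, N m; "eef_pos": TCP position; "tcp_rot": TCP orientation; "ft_force": force on the tool from outside, world axes, zero at the start; "moment": the same for the moment, N m; "opening": opening from 0.0 (shut) to 1.0 (fully open); "grip_force": force on a finger pad.
Only numpy, scipy, OpenCV 4.12 (cv2) and the standard library are available. Lean on these libraries where they do the work, as an engineer would, in place of code of your own. Each camera call takes 0.05 s, during which the arm holds its last target. There are 200 camera calls.

## Working session

There is one attempt and no reset: what is moved stays moved. The work goes in short steps, Python scripts to look and compute and a tool call to move; the robot and the scene stay as the last step left them, time stands still between calls to the robot, and variables do not carry over. Pictures are saved under pics/ and viewed, at most 10 in all, crops included, and the job is handed in when it is done.

Besides the shell and the picture viewer there is one more tool, called after "Call:" in YAML: its name, and indented under it one key for each argument. step_arm: Moves the arm, as the interface text tells. Its arguments: {"type":"object","properties":{"moves":{"type":"array"},"grip":{"type":"number"}},"required":["moves"]}

```bash
mkdir -p pics; ls
python3 - <<'E'
from cell import env, optics
import cv2,pickle
d={}
for n in("scene","top"):
    c=optics.read_camera(n);d[n]=c;cv2.imwrite(f"pics/{n}0.png",c["pixels"])
pickle.dump(d,open("d0.pkl","wb"))
print(env.state(),env.grip_depth)
for n in d: print(d[n]["mtx"],d[n]["view"])
E
```

```text
pics
{'t': 0.1, 'joints': array([ 1.01138326e+00,  4.91482613e-01,  1.55939133e+00, -1.02472629e-06,
        1.09170108e+00, -1.05617938e-01]), 'qvel': array([-0.0017208 , -0.00112755, -0.00205876, -0.000317  ,  0.00150342,
        0.00087014]), 'tau': array([ 3.01769054e-03, -6.13624763e+01, -2.58605826e+01,  6.93371077e-02,
        4.70828195e-02, -6.32073807e-05]), 'eef_pos': array([273.86149443, 561.56382242, 214.12956679]), 'tcp_rot': array([-3.14061565e+00, -1.02660011e-04,  2.68779795e+00]), 'ft_force': array([-0.68227563, -0.24418471, -0.40865324]), 'moment': array([-0.06613869, -0.01727913,  0.02341611]), 'grip_force': 0.0, 'opening': 0.9985370485407087} -18.8
[[449.47853054   0.         283.89314456]
 [  0.         449.47853054 209.42837324]
 [  0.           0.           1.        ]] [[ 9.70093038e-01  2.42365373e-01 -1.33612738e-02 -4.82642561e+02]
 [ 1.34189672e-01 -5.81349752e-01 -8.02512055e-01  7.11818516e+01]
 [-2.02268707e-01  7.76718412e-01 -5.96486277e-01  1.49678752e+03]
 [ 0.00000000e+00  0.00000000e+00  0.00000000e+00  1.00000000e+00]]
[[461.1766351    0.         280.50918047]
 [  0.         461.1766351  214.06832325]
 [  0.           0.           1.        ]] [[ 3.32717358e-03 -9.99970147e-01 -6.97390065e-03  8.76345961e+01]
 [-9.91055978e-01 -2.36698762e-03 -1.33425805e-01  4.99445004e+02]
 [ 1.33405315e-01  7.35545675e-03 -9.91034267e-01  1.37064237e+03]
 [ 0.00000000e+00  0.00000000e+00  0.00000000e+00  1.00000000e+00]]
```

View pics/scene0.png

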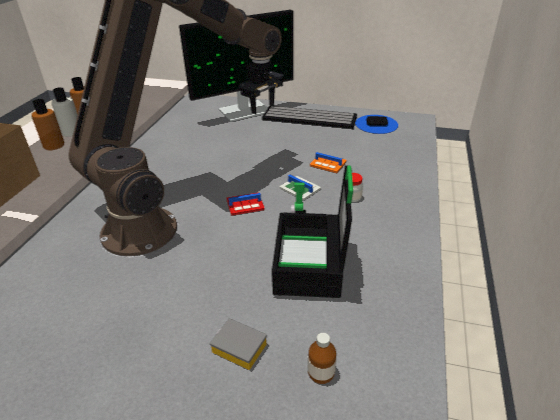

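View pics/top0.png

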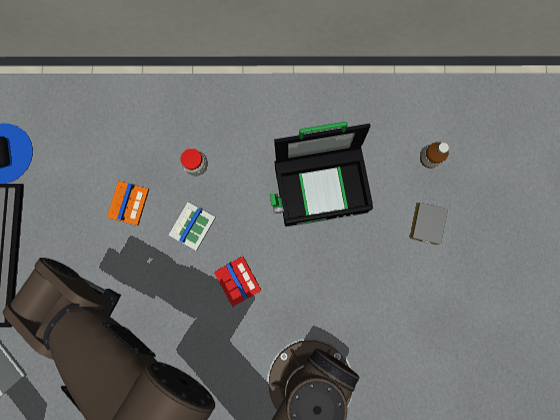

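The scene picture shows the lid upright at the right of the incubator and the clamp upright on its left. In the top picture the white tray is at about (192,226), with its blue handle. The chamber floor, with its green rails, is at (323,190), the lid handle at (323,129), the clamp at (277,202), the jar at (193,160), and the red and orange look-alikes at (238,281) and (128,204).

```bash
cat > h.py <<'E'
import numpy as np, cv2, pickle
def ray(c,uv,z):
    R=c["view"][:3,:3];t=c["view"][:3,3];o=-R.T@t
    uv=np.atleast_2d(uv).astype(float)
    d=np.c_[uv,np.ones(len(uv))]@np.linalg.inv(c["mtx"]).T@R
    return o+d*((z-o[2])/d[:,2])[:,None]
def proj(c,p):
    q=np.atleast_2d(p)@c["view"][:3,:3].T+c["view"][:3,3]; q=q@c["mtx"].T
    return q[:,:2]/q[:,2:]
def blobs(c,lo,hi,roi,amin=10):
    h=cv2.cvtColor(c["pixels"],cv2.COLOR_BGR2HSV)
    m=cv2.inRange(h,np.array(lo),np.array(hi));k=np.zeros_like(m)
    u0,v0,u1,v1=roi;k[v0:v1,u0:u1]=m[v0:v1,u0:u1]
    cs,_=cv2.findContours(k,cv2.RETR_EXTERNAL,cv2.CHAIN_APPROX_NONE)
    return k,[x for x in cs if cv2.contourArea(x)>=amin]
def pca(P):
    m=P.mean(0);w,v=np.linalg.eigh(np.cov((P-m)[:,:2].T));a=v[:,1]
    s=(P-m)[:,:2]@v[:,::-1]
    return m,np.arctan2(a[1],a[0]),np.ptp(s,axis=0)
G=((45,90,40),(80,255,255)); B=((105,120,60),(130,255,255))
E
python3 - <<'E'
from h import *
d=pickle.load(open("d0.pkl","rb"));c=d["top"]
k,cs=blobs(c,*B,(165,195,222,258))
v,u=np.nonzero(k);print("handle",pca(ray(c,np.c_[u,v],40)))
k,cs=blobs(c,(0,0,150),(180,60,255),(165,195,222,258));
v,u=np.nonzero(k);r=cv2.minAreaRect(np.c_[u,v].astype(np.float32));print("tray",ray(c,cv2.boxPoints(r),12))
k,cs=blobs(c,*G,(260,110,380,230))
for q in cs:
    p=q[:,0];print(cv2.contourArea(q),cv2.boundingRect(q))
    for z in (65,118,200,317): 
        m,a,s=pca(ray(c,p,z)); print("  ",z,m[:2].round(1),round(a,3),s.round(1))
# chamber floor white
k,cs=blobs(c,(0,0,150),(180,60,255),(295,160,352,220))
q=max(cs,key=cv2.contourArea);r=cv2.minAreaRect(q);print("floor",r,ray(c,cv2.boxPoints(r),55).round(1), ray(c,[r[0]],55))
cv2.imwrite("pics/crop.png",cv2.resize(np.hstack([c["pixels"][115:235,255:385],d["scene"]["pixels"][165:300,255:385][:120]]),None,fx=3,fy=4,interpolation=cv2.INTER_CUBIC))
E
```

```text
handle (array([464.79218224, 363.53443468,  40.        ]), np.float64(2.6444628275014788), array([110.62643762,  15.74847525]))
tray [[436.49207323 436.67237336  12.        ]
 [543.44691442 379.56545545  12.        ]
 [494.26265077 292.64534113  12.        ]
 [388.31230624 350.30346135  12.        ]]
21.5 (297, 218, 29, 6)
   65 [475.5  -2.5] 1.743 [84.6  5. ]
   118 [469.1   0.6] 1.743 [81.3  4.8]
   200 [459.3   5.5] 1.743 [76.2  4.5]
   317 [445.2  12.5] 1.743 [68.9  4.1]
110.0 (270, 194, 13, 14)
   65 [535.4 103.6] -2.467 [50.8 35.6]
   118 [526.7 102.6] -2.467 [48.9 34.2]
   200 [513.2 101.1] -2.467 [45.8 32.1]
   317 [494.  99.] -2.467 [41.4 29. ]
91.0 (299, 173, 10, 43)
   65 [555.9  20.9] -2.972 [130.2   9.6]
   118 [546.4  23.2] -2.972 [125.1   9.2]
   200 [531.7  26.7] -2.972 [117.3   8.6]
   317 [510.7  31.6] -2.972 [106.1   7.8]
94.5 (337, 166, 11, 43)
   65 [576.7 -95.9] -2.969 [130.4   9.9]
   118 [566.4 -89.1] -2.969 [125.3   9.5]
   200 [550.4 -78.6] -2.969 [117.5   8.9]
   317 [527.7 -63.6] -2.969 [106.3   8. ]
196.0 (299, 122, 49, 17)
   65 [759.8 -38.5] 1.747 [151.6  32.6]
   118 [742.3 -33.9] 1.747 [145.7  31.4]
   200 [715.3 -26.8] 1.747 [136.6  29.4]
   317 [676.8 -16.7] 1.747 [123.6  26.6]
floor ((322.6174621582031, 190.8322296142578), (42.17190170288086, 35.91563415527344), 79.99201965332031) [[ 621.6   26.3   55. ]
 [ 641.2  -81.1   55. ]
 [ 513.7 -101.5   55. ]
 [ 494.6    4.7   55. ]] [[567.38332182 -37.91931221  55.        ]]
```

View pics/crop.png

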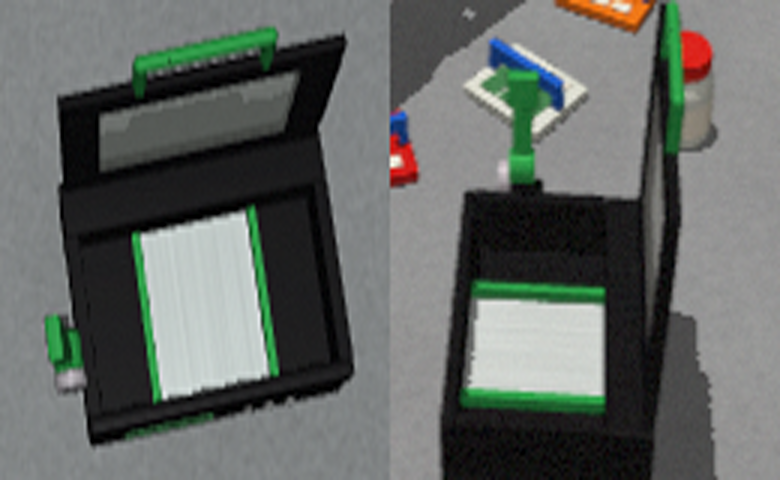

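```bash
cat >> h.py <<'E'
def to(p,yaw,st):
    x=st["eef_pos"];y0=st["tcp_rot"][2];d=np.array(p)-x
    c,s=np.cos(y0),np.sin(y0)
    r=(y0-yaw+np.pi/2)%np.pi-np.pi/2
    return np.round([d[0]*c+d[1]*s,d[0]*s-d[1]*c,-d[2],r],3)
C=np.array([566.6,-37.7]);YAW=0.171
def inc(p):
    c,s=np.cos(YAW),np.sin(YAW);return np.array([C[0]+c*p[0]-s*p[1],C[1]+s*p[0]+c*p[1],p[2]])
E
python3 - <<'E'
from h import *
from cell import env
s=env.state();print(to([465.2,364.1,110],-.493,s),to([465.2,364.1,18],-.493,s))
d=pickle.load(open("d0.pkl","rb"))
for k in d: print(k,-d[k]["view"][:3,:3].T@d[k]["view"][:3,3])
# where do handle/clamp project for a range of angles vs seen
for a in(1.5,1.55,1.6,1.65,1.7):
    r=215;e=5
    b=inc([100-r*np.cos(a)+0*e,0,102+r*np.sin(a)]);print(a,b.round(),[proj(d[k],b).round(1) for k in d])
for a in(1.45,1.55,1.65,1.75):
    b=inc([-20,142-66*np.cos(a),118+66*np.sin(a)]);print(a,b.round(),[proj(d[k],b).round(1) for k in d])
print(inc([0,0,55]),proj(d["scene"],inc([0,0,55])))
E
```

```text
[-2.58537e+02 -9.36000e+01  1.04130e+02  3.90000e-02] [-2.58537e+02 -9.36000e+01  1.96130e+02  3.90000e-02]
scene [  761.40959528 -1004.22503263   943.48879204]
top [ 311.83540455   78.73245935 1425.60356491]
1.5 [650. -23. 316.] [array([[337.5, 177.6]]), array([[325.2, 138.6]])]
1.55 [661. -21. 317.] [array([[341.7, 177.6]]), array([[324.5, 134.4]])]
1.6 [671. -20. 317.] [array([[345.9, 177.7]]), array([[323.7, 130.3]])]
1.65 [682. -18. 316.] [array([[350.1, 178. ]]), array([[322.9, 126.3]])]
1.7 [692. -16. 315.] [array([[354.3, 178.5]]), array([[322.1, 122.3]])]
1.45 [524.  91. 184.] [array([[299. , 189.9]]), array([[279.5, 197.7]])]
1.55 [523.  97. 184.] [array([[299.1, 188.6]]), array([[277.1, 198.1]])]
1.65 [522. 104. 184.] [array([[299.2, 187.4]]), array([[274.7, 198.5]])]
1.75 [521. 110. 183.] [array([[299.3, 186.4]]), array([[272.3, 198.9]])]
[566.6 -37.7  55. ] [[303.34878281 251.9870546 ]]
```

Call:
step_arm:
  moves:
    - {"tx": -35,"ty": -12,"tz": 10,"roll": 0.01}
    - {"tx": -70,"ty": -25,"tz": 25,"roll": 0.02}
    - {"tx": -105,"ty": -38,"tz": 40,"roll": 0.03}
    - {"tx": -140,"ty": -51,"tz": 55,"roll": 0.04}
    - {"tx": -175,"ty": -64,"tz": 70,"roll": 0.04}
    - {"tx": -205,"ty": -75,"tz": 85,"roll": 0.04}
    - {"tx": -235,"ty": -85,"tz": 95,"roll": 0.04}
    - {"tx": -258,"ty": -94,"tz": 104,"roll": 0.04}
    - {"tx": -258,"ty": -94,"tz": 104,"roll": 0.04}
    - {"tx": -258,"ty": -94,"tz": 104,"roll": 0.04}
  grip: 95

```text
t: 0.93
eef_pos: [465.1, 363.2, 109.9]
tcp_rot: [-3.14, -0.001, 2.645]
ft_force: [-0.6, 0.7, 0.2]
opening: 1.0
grip_force: 0.0
```

Call:
step_arm:
  moves:
    - {"ty": 0,"tz": 25}
    - {"ty": 0,"tz": 50}
    - {"ty": 0,"tz": 70}
    - {"ty": 0,"tz": 84}
    - {"tz": 92}
    - {"tz": 92}
    - {"tz": 92}

```text
validation failed for argument at $.mo...
```

Call:
step_arm:
  moves:
    - {"tz": 0}
    - {"tz": 0}
    - {"tz": 0}
    - {"tz": 0}
    - {"tz": 0}
    - {"tz": 0}
    - {"tz": 0}
    - {"tz": 0}
    - {"tz": 0}
    - {"tz": 0}
  grip: 0

```text
validation failed for argument at $.mo...
```

Call:
step_arm:
  moves:
    - {"tx": 0,"ty": 0,"tz": 25,"roll": 0}
    - {"tx": 0,"ty": 0,"tz": 50,"roll": 0}
    - {"tx": 0,"ty": 0,"tz": 70,"roll": 0}
    - {"tx": 0,"ty": 0,"tz": 84,"roll": 0}
    - {"tx": 0,"ty": 0,"tz": 92,"roll": 0}
    - {"tx": 0,"ty": 0,"tz": 92,"roll": 0}
    - {"tx": 0,"ty": 0,"tz": 92,"roll": 0}

```text
t: 1.52
eef_pos: [464.4, 364.9, 19.1]
tcp_rot: [3.141, 0.0, 2.649]
ft_force: [0.0, 0.2, 1.0]
opening: 1.002
grip_force: 0.0
```

Call:
step_arm:
  moves:
    - {"tx": 0,"ty": 0,"tz": 0,"roll": 0}
    - {"tx": 0,"ty": 0,"tz": 0,"roll": 0}
    - {"tx": 0,"ty": 0,"tz": 0,"roll": 0}
    - {"tx": 0,"ty": 0,"tz": 0,"roll": 0}
    - {"tx": 0,"ty": 0,"tz": 0,"roll": 0}
    - {"tx": 0,"ty": 0,"tz": 0,"roll": 0}
    - {"tx": 0,"ty": 0,"tz": 0,"roll": 0}
    - {"tx": 0,"ty": 0,"tz": 0,"roll": 0}
  grip: 0

```text
t: 2.18
eef_pos: [464.7, 364.2, 18.7]
tcp_rot: [3.141, 0.0, 2.648]
ft_force: [0.1, 0.1, -0.1]
opening: 0.495
grip_force: 0.0
```

Call:
step_arm:
  moves:
    - {"tx": 0,"ty": 0,"tz": 0,"roll": 0}
    - {"tx": 0,"ty": 0,"tz": 0,"roll": 0}
    - {"tx": 0,"ty": 0,"tz": 0,"roll": 0}
    - {"tx": 0,"ty": 0,"tz": 0,"roll": 0}
    - {"tx": 0,"ty": 0,"tz": 0,"roll": 0}
    - {"tx": 0,"ty": 0,"tz": 0,"roll": 0}
    - {"tx": 0,"ty": 0,"tz": 0,"roll": 0}
    - {"tx": 0,"ty": 0,"tz": 0,"roll": 0}
    - {"tx": 0,"ty": 0,"tz": 0,"roll": 0}
    - {"tx": 0,"ty": 0,"tz": 0,"roll": 0}

```text
t: 3.02
eef_pos: [464.7, 364.2, 18.7]
tcp_rot: [3.141, 0.0, 2.648]
ft_force: [1.1, 0.9, -1.5]
opening: 0.126
grip_force: 30.0
```

Run:
```python
from h import *
from cell import env,optics
s=env.state();print(s["opening"],s["grip_force"],s["eef_pos"])
c=optics.read_camera("wrist");cv2.imwrite("pics/w1.png",c["pixels"])
p=s["eef_pos"]
for q in([p[0],p[1],240],inc([0,140,240]),inc([0,0,240]),inc([0,0,73])):
    print(to(q,YAW,s))
```

```text
0.12596416271392372 29.999662041664124 [464.70807655 364.24038335  18.65907284]
[   0.       0.    -221.341   -0.665]
[-193.868 -195.439 -221.341   -0.665]
[-280.237 -305.623 -221.341   -0.665]
[-280.237 -305.623  -54.341   -0.665]
```

Call:
step_arm:
  moves:
    - {"tx": 0,"ty": 0,"tz": -8,"roll": 0}
    - {"tx": 0,"ty": 0,"tz": -22,"roll": 0}
    - {"tx": 0,"ty": 0,"tz": -42,"roll": 0}
    - {"tx": 0,"ty": 0,"tz": -66,"roll": -0.05}
    - {"tx": 0,"ty": 0,"tz": -92,"roll": -0.12}
    - {"tx": 0,"ty": 0,"tz": -120,"roll": -0.2}
    - {"tx": 0,"ty": 0,"tz": -148,"roll": -0.28}
    - {"tx": 0,"ty": 0,"tz": -175,"roll": -0.36}
    - {"tx": 0,"ty": 0,"tz": -198,"roll": -0.44}
    - {"tx": 0,"ty": 0,"tz": -215,"roll": -0.52}
    - {"tx": 0,"ty": 0,"tz": -224,"roll": -0.6}
    - {"tx": 0,"ty": 0,"tz": -226,"roll": -0.665}

```text
t: 4.07
eef_pos: [464.7, 364.2, 247.2]
tcp_rot: [3.141, 0.003, -2.966]
ft_force: [-0.9, -0.0, -3.4]
opening: 0.125
grip_force: 30.0
```

Run:
```python
from h import *
from cell import env,optics
s=env.state();print(s["opening"],s["grip_force"],s["eef_pos"],s["tcp_rot"])
for q in(inc([0,140,245]),inc([0,0,245]),inc([0,0,73.5])):
    print(to(q,YAW,s))
```

```text
0.12470765909932316 29.99984711408615 [464.74582473 364.22471878 247.21018206] [ 3.14056525e+00  2.60554171e-03 -2.96616343e+00]
[-3.07630e+01 -2.73534e+02  2.21000e+00  4.00000e-03]
[-3.01430e+01 -4.13533e+02  2.21000e+00  4.00000e-03]
[-3.01430e+01 -4.13533e+02  1.73710e+02  4.00000e-03]
```

Call:
step_arm:
  moves:
    - {"tx": -1,"ty": -10,"tz": 0,"roll": 0}
    - {"tx": -3,"ty": -30,"tz": 0,"roll": 0}
    - {"tx": -5,"ty": -58,"tz": 0,"roll": 0}
    - {"tx": -8,"ty": -92,"tz": 0,"roll": 0}
    - {"tx": -11,"ty": -128,"tz": 0,"roll": 0}
    - {"tx": -14,"ty": -164,"tz": 0,"roll": 0}
    - {"tx": -17,"ty": -200,"tz": 0,"roll": 0}
    - {"tx": -20,"ty": -236,"tz": 0,"roll": 0}
    - {"tx": -23,"ty": -272,"tz": 0,"roll": 0}
    - {"tx": -26,"ty": -308,"tz": 0,"roll": 0}
    - {"tx": -28,"ty": -344,"tz": 0,"roll": 0}
    - {"tx": -30,"ty": -375,"tz": 0,"roll": 0}

```text
t: 5.07
eef_pos: [557.6, -3.1, 244.4]
tcp_rot: [3.142, -0.001, -2.974]
ft_force: [1.2, 0.4, -2.0]
opening: 0.122
grip_force: 30.0
```

Call:
step_arm:
  moves:
    - {"tx": 0,"ty": -20,"tz": 0,"roll": 0}
    - {"tx": 0,"ty": -32,"tz": 0,"roll": 0}
    - {"tx": 0,"ty": -38,"tz": 0,"roll": 0}
    - {"tx": 0,"ty": -38,"tz": 0,"roll": 0}
    - {"tx": 0,"ty": -38,"tz": 0,"roll": 0}
    - {"tx": 0,"ty": -38,"tz": 0,"roll": 0}
    - {"tx": 0,"ty": -38,"tz": 0,"roll": 0}
    - {"tx": 0,"ty": -38,"tz": 0,"roll": 0}

```text
t: 5.73
eef_pos: [564.5, -36.8, 244.7]
tcp_rot: [3.141, 0.0, -2.969]
ft_force: [0.2, -0.9, -2.3]
opening: 0.124
grip_force: 30.0
```

Run:
```python
from h import *
from cell import env,optics
s=env.state();print(s["opening"],s["grip_force"],s["eef_pos"],s["tcp_rot"])
print(to(inc([0,0,73.5]),YAW,s))
o=[]
for n in("scene","top","wrist"):
    c=optics.read_camera(n);o.append(c["pixels"]); pickle.dump(c,open(f"e_{n}.pkl","wb"))
cv2.imwrite("pics/e.png",np.hstack([cv2.resize(o[0][130:310,230:380],(400,480)),cv2.resize(o[1][100:240,250:390],(400,480))]))
```

```text
0.12387931260629353 29.999434053897858 [564.48830697 -36.75529869 244.71860657] [ 3.14147437e+00  1.34764443e-04 -2.96926968e+00]
[-1.91800e+00 -1.29300e+00  1.71219e+02  1.00000e-03]
```

View pics/e.png

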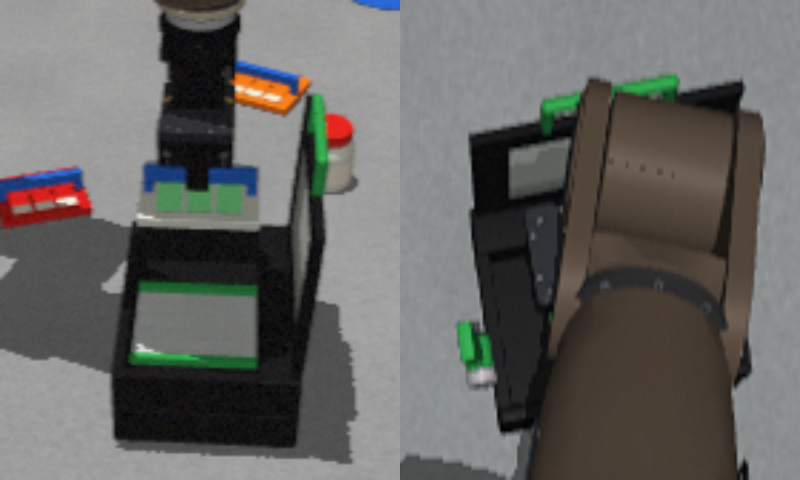

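The tray hangs level and centred over the pocket (left crop, handle from columns 145 to 257), and the clamp and lid are clear of it. I'm lowering it now.

Call:
step_arm:
  moves:
    - {"tx": -1,"ty": -1,"tz": 10,"roll": 0}
    - {"tx": -2,"ty": -1.3,"tz": 28,"roll": 0}
    - {"tx": -2,"ty": -1.3,"tz": 50,"roll": 0}
    - {"tx": -2,"ty": -1.3,"tz": 72,"roll": 0}
    - {"tx": -2,"ty": -1.3,"tz": 92,"roll": 0}
    - {"tx": -2,"ty": -1.3,"tz": 110,"roll": 0}
    - {"tx": -2,"ty": -1.3,"tz": 122,"roll": 0}
    - {"tx": -2,"ty": -1.3,"tz": 130,"roll": 0}
    - {"tx": -2,"ty": -1.3,"tz": 138,"roll": 0}
    - {"tx": -2,"ty": -1.3,"tz": 145,"roll": 0}
    - {"tx": -2,"ty": -1.3,"tz": 148,"roll": 0}
    - {"tx": -2,"ty": -1.3,"tz": 150,"roll": 0}

```text
t: 6.88
eef_pos: [566.9, -38.6, 94.4]
tcp_rot: [3.142, 0.0, -2.97]
ft_force: [0.3, -0.6, -2.2]
opening: 0.125
grip_force: 30.0
```

Call:
step_arm:
  moves:
    - {"tx": 0,"ty": 0,"tz": 4,"roll": 0}
    - {"tx": 0,"ty": 0,"tz": 8,"roll": 0}
    - {"tx": 0,"ty": 0,"tz": 11,"roll": 0}
    - {"tx": 0,"ty": 0,"tz": 14,"roll": 0}
    - {"tx": 0,"ty": 0,"tz": 16,"roll": 0}
    - {"tx": 0,"ty": 0,"tz": 18,"roll": 0}
    - {"tx": 0,"ty": 0,"tz": 19,"roll": 0}
    - {"tx": 0,"ty": 0,"tz": 19,"roll": 0}
    - {"tx": 0,"ty": 0,"tz": 19,"roll": 0}

```text
t: 7.63
eef_pos: [566.8, -38.6, 75.7]
tcp_rot: [3.142, 0.0, -2.97]
ft_force: [0.1, -0.8, -2.1]
opening: 0.124
grip_force: 30.0
```

Call:
step_arm:
  moves:
    - {"tx": 0,"ty": 0.8,"tz": 0.7,"roll": 0}
    - {"tx": 0,"ty": 0.8,"tz": 1.4,"roll": 0}
    - {"tx": 0,"ty": 0.8,"tz": 2,"roll": 0}
    - {"tx": 0,"ty": 0.8,"tz": 2.3,"roll": 0}
    - {"tx": 0,"ty": 0.8,"tz": 2.3,"roll": 0}

```text
t: 8.05
eef_pos: [566.6, -37.8, 73.6]
tcp_rot: [3.142, 0.0, -2.97]
ft_force: [-2.6, 0.7, 4.3]
opening: 0.127
grip_force: 30.0
```

Contact with the floor: the vertical force rose by 6 N. I'm releasing the tray.

Call:
step_arm:
  moves:
    - {"tx": 0,"ty": 0,"tz": 0,"roll": 0}
    - {"tx": 0,"ty": 0,"tz": 0,"roll": 0}
    - {"tx": 0,"ty": 0,"tz": 0,"roll": 0}
    - {"tx": 0,"ty": 0,"tz": 0,"roll": 0}
    - {"tx": 0,"ty": 0,"tz": 0,"roll": 0}
    - {"tx": 0,"ty": 0,"tz": 0,"roll": 0}
    - {"tx": 0,"ty": 0,"tz": 0,"roll": 0}
    - {"tx": 0,"ty": 0,"tz": 0,"roll": 0}
  grip: 50

```text
t: 8.72
eef_pos: [566.7, -37.8, 73.3]
tcp_rot: [3.142, 0.0, -2.97]
ft_force: [0.4, 0.7, -1.0]
opening: 0.525
grip_force: 0.0
```

Call:
step_arm:
  moves:
    - {"tx": 0,"ty": 0,"tz": -8,"roll": 0}
    - {"tx": 0,"ty": 0,"tz": -25,"roll": 0}
    - {"tx": 0,"ty": 0,"tz": -50,"roll": 0}
    - {"tx": 2,"ty": 0,"tz": -82,"roll": 0}
    - {"tx": 10,"ty": 0,"tz": -118,"roll": 0}
    - {"tx": 25,"ty": 0,"tz": -152,"roll": 0.1}
    - {"tx": 50,"ty": 0,"tz": -185,"roll": 0.22}
    - {"tx": 80,"ty": 0,"tz": -218,"roll": 0.34}
    - {"tx": 110,"ty": 0,"tz": -250,"roll": 0.46}
    - {"tx": 140,"ty": 0,"tz": -280,"roll": 0.58}
    - {"tx": 165,"ty": 0,"tz": -305,"roll": 0.7}
    - {"tx": 180,"ty": 0,"tz": -320,"roll": 0.82}

```text
t: 9.72
eef_pos: [386.8, -68.4, 397.1]
tcp_rot: [3.14, 0.004, 2.487]
ft_force: [1.4, -0.6, -0.0]
opening: 0.523
grip_force: 0.0
```

Run:
```python
from h import *
from cell import env,optics
s=env.state();print(s["opening"],s["grip_force"],s["eef_pos"],s["tcp_rot"])
o=[]
for n in("scene","top","wrist"):
    c=optics.read_camera(n);o.append(c["pixels"]); pickle.dump(c,open(f"f_{n}.pkl","wb"))
cv2.imwrite("pics/f.png",np.hstack([cv2.resize(o[0][110:310,230:380],(400,540)),cv2.resize(o[1][100:240,250:390],(400,540))]))
```

```text
0.5230072803064312 0.0 [386.7774633  -68.4395383  397.13066739] [3.14033107 0.00429728 2.48677778]
```

View pics/f.png

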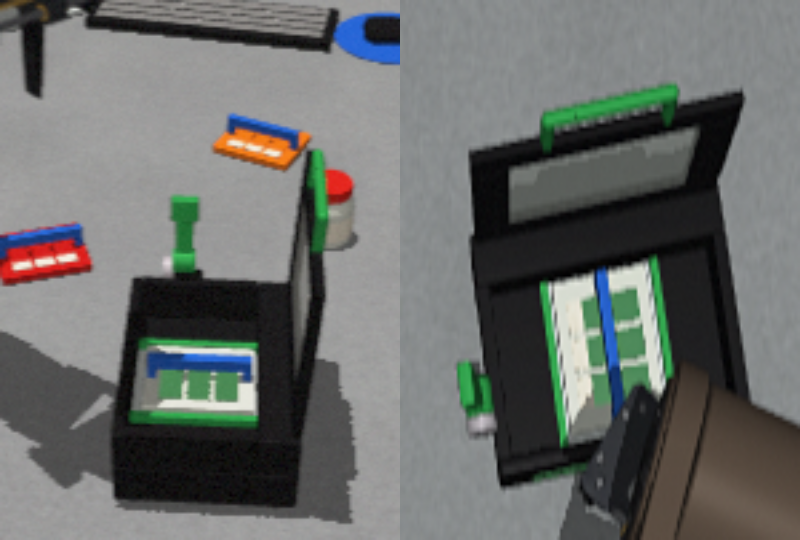

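The tray lies flat between the rails and is released. The lid bar is still at about top pixel (323.5,127.7). Next is the lid bar.

```bash
cat >> h.py <<'E'
def bar(a): return inc([100-215*np.cos(a)+5*np.sin(a),0,102+215*np.sin(a)+5*np.cos(a)])
def barrel(a): return np.array([-215*np.cos(a)+5*np.sin(a),215*np.sin(a)+5*np.cos(a)])
E
python3 - <<'E'
from h import *
from cell import env,optics
c=pickle.load(open("f_top.pkl","rb"));e=pickle.load(open("f_scene.pkl","rb"))
k,cs=blobs(c,*G,(285,112,365,150));q=max(cs,key=cv2.contourArea)[:,0]
# upper edge per column -> bar strip: edge + ~half bar width
us=np.unique(q[:,0]);top=np.array([[u,q[q[:,0]==u,1].min()] for u in us[2:-2]])
print(us.min(),us.max(),top[0],top[-1],top.mean(0))
k2,cs=blobs(e,*G,(335,150,372,215));q2=max(cs,key=cv2.contourArea)[:,0];print("scene",cv2.boundingRect(q2))
s=env.state()
for a in(1.57,1.6,1.63,1.66):
    b=bar(a);print(a,b.round(1),proj(c,b+[0,0,6]).round(1),proj(e,[b,b-np.r_[0,0,0]+55*np.array([.17,-.985,0]),b-55*np.array([.17,-.985,0])]).round(1).tolist(),to([b[0],b[1],360],1.742,s))
E
```

```text
299 347 [301 129] [345 122] [323.         125.42222222]
scene (345, 165, 8, 39)
1.57 [669.9 -19.9 317. ] [[324.  130.1]] [[345.4, 177.7], [346.1, 189.6], [344.6, 166.6]] [-194.731  208.478   34.716    0.752]
1.6 [676.3 -18.8 316.8] [[323.5 127.7]] [[347.9, 177.8], [348.8, 189.8], [347.0, 166.7]] [-199.135  213.186   34.716    0.752]
1.63 [682.6 -17.7 316.3] [[323.  125.2]] [[350.4, 178.0], [351.4, 190.0], [349.5, 166.9]] [-203.532  217.887   34.716    0.752]
1.66 [688.9 -16.6 315.7] [[322.6 122.9]] [[352.9, 178.3], [354.0, 190.3], [351.9, 167.2]] [-207.918  222.577   34.716    0.752]
```

Call:
step_arm:
  moves:
    - {"tx": -15,"ty": 16,"tz": 0,"roll": 0.11}
    - {"tx": -40,"ty": 43,"tz": 0,"roll": 0.22}
    - {"tx": -66,"ty": 71,"tz": 0,"roll": 0.33}
    - {"tx": -92,"ty": 99,"tz": 0,"roll": 0.44}
    - {"tx": -118,"ty": 127,"tz": 0,"roll": 0.55}
    - {"tx": -144,"ty": 155,"tz": 0,"roll": 0.66}
    - {"tx": -170,"ty": 182,"tz": 0,"roll": 0.752}
    - {"tx": -190,"ty": 203,"tz": 10,"roll": 0.752}
    - {"tx": -200,"ty": 214,"tz": 25,"roll": 0.752}
    - {"tx": -200,"ty": 214,"tz": 35,"roll": 0.752}
    - {"tx": -200,"ty": 214,"tz": 35,"roll": 0.752}
    - {"tx": -200,"ty": 214,"tz": 35,"roll": 0.752}
  grip: 45

```text
t: 10.87
eef_pos: [677.6, -18.6, 356.8]
tcp_rot: [-3.139, -0.001, 1.743]
ft_force: [-0.6, -1.1, 0.7]
opening: 0.47
grip_force: 0.0
```

Run:
```python
from h import *
from cell import env,optics
s=env.state();print(s["opening"],s["eef_pos"],s["tcp_rot"])
b=bar(1.603);print(to([b[0],b[1],b[2]-18.8],1.742,s))
o=[]
for n in("scene","wrist"):
    c=optics.read_camera(n);o.append(c["pixels"])
cv2.imwrite("pics/g.png",np.hstack([cv2.resize(o[0][60:240,280:400],(360,540)),cv2.resize(o[1],(440,330))[:,:].copy() if 0 else cv2.copyMakeBorder(cv2.resize(o[1],(440,330)),0,210,0,0,0)]))
```

```text
0.4704207159128208 [677.5724273  -18.55007447 356.83228719] [-3.13891654e+00 -8.76523808e-04  1.74274754e+00]
[ 1.4000e-02 -6.9300e-01  5.8905e+01  1.0000e-03]
```

View pics/g.png

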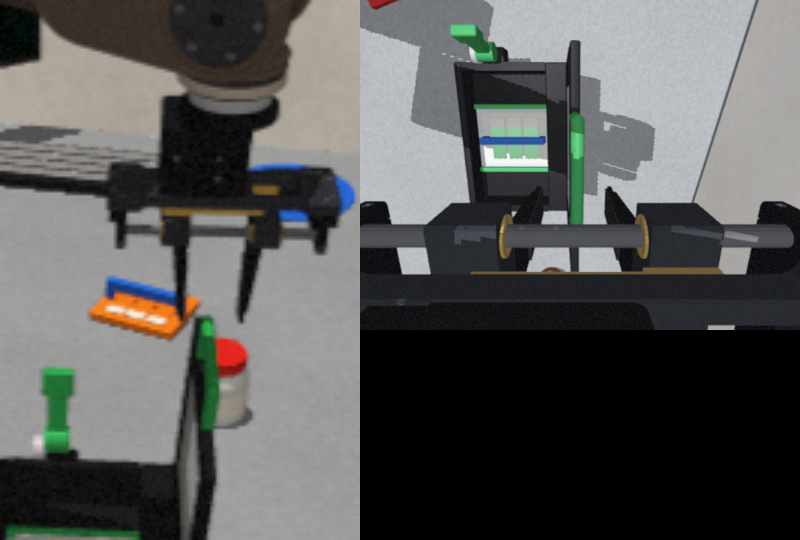

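The bar lies centred between the fingers in both crops: at column 577 in the wrist view, with the fingers at 535 and 615. I'll go down and close.

Call:
step_arm:
  moves:
    - {"tx": 0,"ty": -0.5,"tz": 12,"roll": 0}
    - {"tx": 0,"ty": -0.5,"tz": 28,"roll": 0}
    - {"tx": 0,"ty": -0.5,"tz": 44,"roll": 0}
    - {"tx": 0,"ty": -0.5,"tz": 54,"roll": 0}
    - {"tx": 0,"ty": -0.5,"tz": 59,"roll": 0}
    - {"tx": 0,"ty": -0.5,"tz": 59,"roll": 0}
    - {"tx": 0,"ty": -0.5,"tz": 59,"roll": 0}

```text
t: 11.55
eef_pos: [677.6, -19.0, 300.3]
tcp_rot: [3.14, 0.0, 1.741]
ft_force: [0.2, -0.7, -0.4]
opening: 0.472
grip_force: 0.0
```

Call:
step_arm:
  moves:
    - {"tx": 0,"ty": 0,"tz": 0,"roll": 0}
    - {"tx": 0,"ty": 0,"tz": 0,"roll": 0}
    - {"tx": 0,"ty": 0,"tz": 0,"roll": 0}
    - {"tx": 0,"ty": 0,"tz": 0,"roll": 0}
    - {"tx": 0,"ty": 0,"tz": 0,"roll": 0}
    - {"tx": 0,"ty": 0,"tz": 0,"roll": 0}
    - {"tx": 0,"ty": 0,"tz": 0,"roll": 0}
    - {"tx": 0,"ty": 0,"tz": 0,"roll": 0}
    - {"tx": 0,"ty": 0,"tz": 0,"roll": 0}
    - {"tx": 0,"ty": 0,"tz": 0,"roll": 0}
  grip: 0

```text
t: 12.38
eef_pos: [677.6, -18.9, 299.5]
tcp_rot: [3.141, 0.0, 1.741]
ft_force: [2.0, 0.4, 0.7]
opening: 0.116
grip_force: 30.0
```

Run:
```python
from h import *
from cell import env,optics
s=env.state();print(s["opening"],s["grip_force"],s["eef_pos"],s["tcp_rot"],s["ft_force"])
r0=barrel(1.603)
for a in np.arange(1.55,-.001,-.05): d=barrel(a)-r0;print(round(a,2),d[0].round(1),(-d[1]).round(1))
```

```text
0.1164242599749911 30.000348687171936 [677.56363764 -18.88488795 299.53778459] [3.14102307e+00 3.56179213e-05 1.74081820e+00] [2.03413786 0.40645679 0.69394046]
1.55 -11.4 -0.3
1.5 -22.1 -0.1
1.45 -32.9 0.7
1.4 -43.5 2.0
1.35 -54.1 3.9
1.3 -64.6 6.2
1.25 -75.0 9.1
1.2 -85.2 12.5
1.15 -95.2 16.4
1.1 -105.0 20.8
1.05 -114.6 25.7
1.0 -123.9 31.1
0.95 -132.9 36.9
0.9 -141.6 43.2
0.85 -150.1 49.9
0.8 -158.1 57.0
0.75 -165.8 64.5
0.7 -173.1 72.4
0.65 -180.1 80.6
0.6 -186.5 89.2
0.55 -192.6 98.1
0.5 -198.2 107.3
0.45 -203.3 116.7
0.4 -208.0 126.4
0.35 -212.2 136.3
0.3 -215.8 146.4
0.25 -219.0 156.7
0.2 -221.6 167.1
0.15 -223.8 177.7
0.1 -225.3 188.3
0.05 -226.4 199.0
-0.0 -226.9 209.7
```

Call:
step_arm:
  moves:
    - {"tx": 0,"ty": -11.4,"tz": -0.3,"roll": 0}
    - {"tx": 0,"ty": -22.1,"tz": -0.1,"roll": 0}
    - {"tx": 0,"ty": -32.9,"tz": 0.7,"roll": 0}
    - {"tx": 0,"ty": -43.5,"tz": 2,"roll": 0}
    - {"tx": 0,"ty": -54.1,"tz": 3.9,"roll": 0}
    - {"tx": 0,"ty": -64.6,"tz": 6.2,"roll": 0}
    - {"tx": 0,"ty": -75,"tz": 9.1,"roll": 0}
    - {"tx": 0,"ty": -85.2,"tz": 12.5,"roll": 0}
    - {"tx": 0,"ty": -95.2,"tz": 16.4,"roll": 0}
    - {"tx": 0,"ty": -105,"tz": 20.8,"roll": 0}
    - {"tx": 0,"ty": -114.6,"tz": 25.7,"roll": 0}
    - {"tx": 0,"ty": -123.9,"tz": 31.1,"roll": 0}

```text
t: 13.38
eef_pos: [554.8, -39.4, 268.4]
tcp_rot: [3.141, -0.001, 1.741]
ft_force: [-0.3, 3.1, 0.9]
opening: 0.117
grip_force: 30.0
```

Run:
```python
from h import *
from cell import env,optics
s=env.state();print(s["opening"],s["grip_force"],s["eef_pos"],s["tcp_rot"],s["ft_force"])
print(bar(1.0)-[0,0,18.8])
r0=barrel(1.0)
for a in np.arange(.95,-.001,-.05): d=barrel(a)-r0;print(round(a,2),d[0].round(1),(-d[1]).round(1))
```

```text
0.11745599741153709 30.00143140554428 [554.79918664 -39.43300001 268.40750915] [ 3.14083084e+00 -7.78235177e-04  1.74077296e+00] [-0.34366924  3.05671664  0.9170731 ]
[554.81676026 -39.73480602 266.81777326]
0.95 -9.0 5.8
0.9 -17.8 12.1
0.85 -26.2 18.8
0.8 -34.2 25.9
0.75 -41.9 33.4
0.7 -49.3 41.3
0.65 -56.2 49.5
0.6 -62.7 58.1
0.55 -68.7 67.0
0.5 -74.3 76.2
0.45 -79.5 85.6
0.4 -84.1 95.3
0.35 -88.3 105.2
0.3 -92.0 115.3
0.25 -95.1 125.6
0.2 -97.8 136.0
0.15 -99.9 146.5
0.1 -101.5 157.2
0.05 -102.5 167.9
-0.0 -103.0 178.6
```

Forces stay low and the path matches, so I'm continuing down the arc.

Call:
step_arm:
  moves:
    - {"tx": 0,"ty": -9,"tz": 5.8,"roll": 0}
    - {"tx": 0,"ty": -17.8,"tz": 12.1,"roll": 0}
    - {"tx": 0,"ty": -26.2,"tz": 18.8,"roll": 0}
    - {"tx": 0,"ty": -34.2,"tz": 25.9,"roll": 0}
    - {"tx": 0,"ty": -41.9,"tz": 33.4,"roll": 0}
    - {"tx": 0,"ty": -49.3,"tz": 41.3,"roll": 0}
    - {"tx": 0,"ty": -56.2,"tz": 49.5,"roll": 0}
    - {"tx": 0,"ty": -62.7,"tz": 58.1,"roll": 0}
    - {"tx": 0,"ty": -68.7,"tz": 67,"roll": 0}
    - {"tx": 0,"ty": -74.3,"tz": 76.2,"roll": 0}
    - {"tx": 0,"ty": -79.5,"tz": 85.6,"roll": 0}
    - {"tx": 0,"ty": -84.1,"tz": 95.3,"roll": 0}

```text
t: 14.38
eef_pos: [471.7, -53.7, 172.5]
tcp_rot: [-3.141, -0.001, 1.741]
ft_force: [-0.5, 2.8, 1.4]
opening: 0.12
grip_force: 30.0
```

Run:
```python
from h import *
from cell import env,optics
s=env.state();print(s["opening"],s["grip_force"],s["eef_pos"],s["tcp_rot"],s["ft_force"])
print(bar(.4)-[0,0,18.8])
r0=barrel(.4)
for a in np.arange(.36,-.03,-.04): d=barrel(a)-r0;print(round(a,2),d[0].round(1),(-d[1]).round(1))
```

```text
0.11975855435275991 30.000766217708588 [471.66453235 -53.6797708  172.53384747] [-3.14104313e+00 -8.91983044e-04  1.74071462e+00] [-0.46151924  2.83084584  1.44540467]
[471.92031089 -54.04990085 171.53024857]
0.36 -3.4 7.9
0.32 -6.4 16.0
0.28 -9.2 24.1
0.24 -11.6 32.4
0.2 -13.6 40.7
0.16 -15.4 49.1
0.12 -16.8 57.6
0.08 -17.8 66.2
0.04 -18.5 74.7
0.0 -18.9 83.3
```

Call:
step_arm:
  moves:
    - {"tx": 0,"ty": -3.4,"tz": 7.9,"roll": 0}
    - {"tx": 0,"ty": -6.4,"tz": 16,"roll": 0}
    - {"tx": 0,"ty": -9.2,"tz": 24.1,"roll": 0}
    - {"tx": 0,"ty": -11.6,"tz": 32.4,"roll": 0}
    - {"tx": 0,"ty": -13.6,"tz": 40.7,"roll": 0}
    - {"tx": 0,"ty": -15.4,"tz": 49.1,"roll": 0}
    - {"tx": 0,"ty": -16.8,"tz": 57.6,"roll": 0}
    - {"tx": 0,"ty": -17.8,"tz": 66.2,"roll": 0}
    - {"tx": 0,"ty": -18.5,"tz": 74.7,"roll": 0}
    - {"tx": 0,"ty": -18.9,"tz": 79,"roll": 0}
    - {"tx": 0,"ty": -18.9,"tz": 82,"roll": 0}
    - {"tx": 0,"ty": -18.9,"tz": 83,"roll": 0}

```text
t: 15.38
eef_pos: [452.0, -57.0, 88.9]
tcp_rot: [-3.137, -0.002, 1.741]
ft_force: [-7.3, 1.0, 0.4]
opening: 0.12
grip_force: 30.0
```

Call:
step_arm:
  moves:
    - {"tx": 0,"ty": 0,"tz": 0.5,"roll": 0}
    - {"tx": 0,"ty": 0,"tz": 1,"roll": 0}
    - {"tx": 0,"ty": 0,"tz": 1.5,"roll": 0}
    - {"tx": 0,"ty": 0,"tz": 1.5,"roll": 0}

```text
t: 15.72
eef_pos: [452.0, -57.0, 87.7]
tcp_rot: [-3.138, -0.002, 1.741]
ft_force: [-6.8, -0.5, -1.4]
opening: 0.119
grip_force: 30.0
```

Call:
step_arm:
  moves:
    - {"tx": 0,"ty": 0,"tz": 1,"roll": 0}
    - {"tx": 0,"ty": 0,"tz": 2,"roll": 0}
    - {"tx": 0,"ty": 0,"tz": 2.5,"roll": 0}
    - {"tx": 0,"ty": 0,"tz": 2.5,"roll": 0}

```text
t: 16.05
eef_pos: [451.9, -57.0, 85.2]
tcp_rot: [-3.137, -0.002, 1.741]
ft_force: [-7.4, -1.0, -1.6]
opening: 0.118
grip_force: 30.0
```

Call:
step_arm:
  moves:
    - {"tx": 0,"ty": 0,"tz": 0,"roll": 0}
    - {"tx": 0,"ty": 0,"tz": 0,"roll": 0}
    - {"tx": 0,"ty": 0,"tz": 0,"roll": 0}
    - {"tx": 0,"ty": 0,"tz": 0,"roll": 0}
    - {"tx": 0,"ty": 0,"tz": 0,"roll": 0}
  grip: 30

```text
t: 16.47
eef_pos: [454.1, -57.4, 86.0]
tcp_rot: [3.141, 0.0, 1.741]
ft_force: [0.3, 1.2, -0.5]
opening: 0.309
grip_force: 0.0
```

Run:
```python
from h import *
from cell import env,optics
s=env.state();print(s["opening"],s["grip_force"],s["eef_pos"],s["tcp_rot"],s["ft_force"])
for z in (0,):
  for p in ([-120,0,230],[-20,230,230],[-20,230,170]): print(to(inc(p),YAW,s))
```

```text
0.3093494324631449 0.0 [454.07983006 -57.36862358  85.98784205] [3.14105114e+00 2.14750028e-04 1.74089018e+00] [ 0.32774578  1.15977089 -0.53712729]
[   0.229   -5.774 -144.012    1.57 ]
[ 230.32    94.017 -144.012    1.57 ]
[230.32   94.017 -84.012   1.57 ]
```

Call:
step_arm:
  moves:
    - {"tx": 0,"ty": 0,"tz": -10,"roll": 0}
    - {"tx": 0,"ty": 0,"tz": -25,"roll": 0}
    - {"tx": 0,"ty": 0,"tz": -50,"roll": 0}
    - {"tx": 0,"ty": 0,"tz": -85,"roll": 0}
    - {"tx": 0,"ty": 0,"tz": -120,"roll": 0}
    - {"tx": 0,"ty": 0,"tz": -150,"roll": 0}
    - {"tx": 0,"ty": 0,"tz": -170,"roll": 0}
    - {"tx": 0,"ty": 0,"tz": -175,"roll": 0}
    - {"tx": 0,"ty": 0,"tz": -175,"roll": 0}

```text
t: 17.22
eef_pos: [454.2, -57.4, 262.0]
tcp_rot: [3.139, 0.001, 1.741]
ft_force: [-0.4, -0.3, -0.1]
opening: 0.317
grip_force: 0.0
```

Run:
```python
from h import *
from cell import env,optics
s=env.state();print(s["opening"],s["eef_pos"],s["tcp_rot"])
o=[]
for n in("scene","top"):
    c=optics.read_camera(n);o.append(c["pixels"])
    for a in(0,.05): print(n,a,proj(c,bar(a)).round(1))
    k,cs=blobs(c,*G,(260,140,380,260) ,8)
    print([cv2.boundingRect(q) for q in cs])
cv2.imwrite("pics/k.png",np.hstack([cv2.resize(o[0][110:310,230:380],(400,540)),cv2.resize(o[1][100:240,250:390],(400,540))]))
for p in ([-20,210,261],[-20,210,178]): print(to(inc(p),1.741,s))
```

```text
0.31739745100427924 [454.18145362 -57.37521926 261.96966814] [3.13893848e+00 1.15700721e-03 1.74083434e+00]
scene 0 [[263.7 237. ]]
scene 0.05 [[263.7 234.1]]
[(260, 224, 20, 29), (294, 182, 10, 29)]
top 0 [[331.2 226.6]]
top 0.05 [[331.6 226.1]]
[(297, 216, 19, 17), (270, 194, 13, 14)]
[210.349  93.925   0.97   -0.   ]
[210.349  93.925  83.97   -0.   ]
```

View pics/k.png

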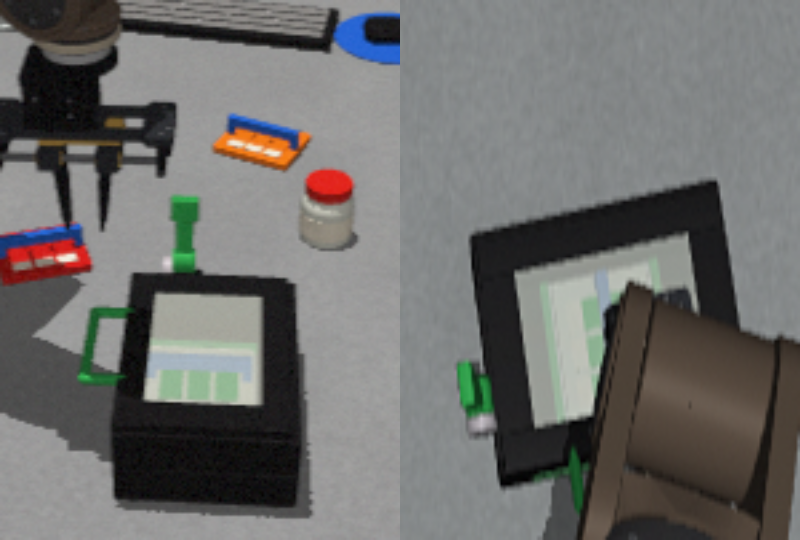

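The lid is shut: the left crop shows it flat, with the bar at (90,345). The clamp is still upright. I'm moving outside the clamp with the fingers closed.

Call:
step_arm:
  moves:
    - {"tx": 10,"ty": 5,"tz": 0,"roll": 0}
    - {"tx": 30,"ty": 14,"tz": 0,"roll": 0}
    - {"tx": 60,"ty": 27,"tz": 0,"roll": 0}
    - {"tx": 92,"ty": 41,"tz": 0,"roll": 0}
    - {"tx": 124,"ty": 55,"tz": 0,"roll": 0}
    - {"tx": 156,"ty": 70,"tz": 0,"roll": 0}
    - {"tx": 185,"ty": 83,"tz": 0,"roll": 0}
    - {"tx": 203,"ty": 91,"tz": 0,"roll": 0}
    - {"tx": 210,"ty": 94,"tz": 20,"roll": 0}
    - {"tx": 210,"ty": 94,"tz": 50,"roll": 0}
    - {"tx": 210,"ty": 94,"tz": 84,"roll": 0}
    - {"tx": 210,"ty": 94,"tz": 86,"roll": 0}
  grip: 0

```text
t: 18.32
eef_pos: [508.0, 166.0, 168.9]
tcp_rot: [-3.132, 0.0, 1.741]
ft_force: [-0.0, 0.4, -0.5]
opening: 0.006
grip_force: 0.0
```

Call:
step_arm:
  moves:
    - {"tx": 0,"ty": 0,"tz": 0,"roll": 0}
    - {"tx": 0,"ty": 0,"tz": 0,"roll": 0}
    - {"tx": 0,"ty": 0,"tz": 0,"roll": 0}

```text
t: 18.57
eef_pos: [511.7, 165.8, 176.4]
tcp_rot: [3.139, -0.0, 1.741]
ft_force: [0.5, -0.6, -0.2]
opening: 0.004
grip_force: 0.0
```

Run:
```python
from h import *
from cell import env,optics
s=env.state();print(s["opening"],s["eef_pos"],s["tcp_rot"],s["ft_force"])
for a in np.arange(1.8,-.01,-.1):
    y=142-62*np.cos(a)+7*np.sin(a)+10; z=118+62*np.sin(a)+7*np.cos(a)
    print(round(a,2),to(inc([-20,y,z]),1.741,s)[:3].round(1))
```

```text
0.004284198264876061 [511.66713836 165.81675837 176.40447297] [ 3.13945471e+00 -1.26298827e-04  1.74064921e+00] [ 0.46125239 -0.63721037 -0.17128917]
1.8 [-37.   -0.5  -0.4]
1.7 [-43.   -0.5  -2.2]
1.6 [-49.1  -0.4  -3.4]
1.5 [-55.3  -0.4  -3.9]
1.4 [-61.5  -0.4  -3.9]
1.3 [-67.7  -0.4  -3.2]
1.2 [-73.8  -0.4  -1.9]
1.1 [-79.8  -0.4  -0. ]
1.0 [-85.5  -0.4   2.5]
0.9 [-91.   -0.4   5.5]
0.8 [-96.1  -0.4   9.1]
0.7 [-100.8   -0.4   13.1]
0.6 [-105.1   -0.4   17.6]
0.5 [-109.    -0.4   22.5]
0.4 [-112.3   -0.4   27.8]
0.3 [-115.1   -0.4   33.4]
0.2 [-117.3   -0.4   39.2]
0.1 [-118.9   -0.4   45.2]
-0.0 [-119.9   -0.4   51.4]
```

Call:
step_arm:
  moves:
    - {"tx": -15,"ty": 0,"tz": 0,"roll": 0}
    - {"tx": -35,"ty": 0,"tz": -1,"roll": 0}
    - {"tx": -43,"ty": 0,"tz": -2,"roll": 0}
    - {"tx": -49,"ty": 0,"tz": -3,"roll": 0}
    - {"tx": -55,"ty": 0,"tz": -3,"roll": 0}
    - {"tx": -61.5,"ty": 0,"tz": -3,"roll": 0}
    - {"tx": -68,"ty": 0,"tz": -3,"roll": 0}
    - {"tx": -74,"ty": 0,"tz": -2,"roll": 0}
    - {"tx": -80,"ty": 0,"tz": 0,"roll": 0}
    - {"tx": -85.5,"ty": 0,"tz": 2.5,"roll": 0}
    - {"tx": -91,"ty": 0,"tz": 5.5,"roll": 0}
    - {"tx": -96,"ty": 0,"tz": 9,"roll": 0}

```text
t: 19.57
eef_pos: [527.2, 70.5, 165.5]
tcp_rot: [-3.141, -0.0, 1.741]
ft_force: [-0.3, 2.8, -0.8]
opening: 0.004
grip_force: 1.0
```

Run:
```python
from h import *
from cell import env,optics
s=env.state();print(s["opening"],s["eef_pos"],s["tcp_rot"],s["ft_force"])
for a in np.arange(.7,-.01,-.1):
    y=142-62*np.cos(a)+7*np.sin(a)+10; z=118+62*np.sin(a)+7*np.cos(a)
    print(round(a,2),to(inc([-20,y,z]),1.741,s)[:3].round(1))
c=optics.read_camera("scene");print(proj(c,[inc([-20,142-66*np.cos(a),118+66*np.sin(a)]) for a in(.7,.8,.9,1.,1.6)]).round(1).tolist())
k,cs=blobs(c,*G,(280,160,330,225),8);print([cv2.boundingRect(q) for q in cs])
```

```text
0.003692206127735415 [527.21603432  70.46679763 165.52342577] [-3.14144828e+00 -1.47386730e-04  1.74071839e+00] [-0.28999353  2.7572762  -0.84737718]
0.7 [-4.2  0.4  2.2]
0.6 [-8.5  0.4  6.7]
0.5 [-12.3   0.4  11.7]
0.4 [-15.7   0.4  16.9]
0.3 [-18.5   0.4  22.5]
0.2 [-20.7   0.4  28.3]
0.1 [-22.3   0.4  34.4]
0.0 [-23.3   0.4  40.5]
[[298.3, 204.4], [298.3, 202.2], [298.4, 200.0], [298.5, 197.9], [299.1, 188.0]]
[(293, 200, 11, 11)]
```

The clamp is following the fingers, with about 2.8 N on the tool. I'll finish the arc.

Call:
step_arm:
  moves:
    - {"tx": -4,"ty": 0,"tz": 2,"roll": 0}
    - {"tx": -8.5,"ty": 0,"tz": 6.5,"roll": 0}
    - {"tx": -12.5,"ty": 0,"tz": 11.5,"roll": 0}
    - {"tx": -16,"ty": 0,"tz": 17,"roll": 0}
    - {"tx": -18.5,"ty": 0,"tz": 22.5,"roll": 0}
    - {"tx": -21,"ty": 0,"tz": 28.5,"roll": 0}
    - {"tx": -22.5,"ty": 0,"tz": 34,"roll": 0}
    - {"tx": -23.5,"ty": 0,"tz": 38,"roll": 0}
    - {"tx": -23.5,"ty": 0,"tz": 40.5,"roll": 0}
    - {"tx": -23.5,"ty": 0,"tz": 41,"roll": 0}
    - {"tx": -23.5,"ty": 0,"tz": 41,"roll": 0}

```text
t: 20.53
eef_pos: [531.2, 47.5, 125.2]
tcp_rot: [3.142, 0.001, 1.741]
ft_force: [-1.6, -2.5, 4.8]
opening: 0.003
grip_force: 2.4
```

Call:
step_arm:
  moves:
    - {"tx": 0,"ty": 0,"tz": 0.7,"roll": 0}
    - {"tx": 0,"ty": 0,"tz": 1.5,"roll": 0}
    - {"tx": 0,"ty": 0,"tz": 1.5,"roll": 0}

```text
t: 20.78
eef_pos: [531.3, 47.5, 124.8]
tcp_rot: [3.14, 0.001, 1.741]
ft_force: [-6.0, -2.0, 18.6]
opening: 0.0
grip_force: 9.3
```

Call:
step_arm:
  moves:
    - {"tx": 0,"ty": 0,"tz": -5,"roll": 0}
    - {"tx": 0,"ty": 0,"tz": -20,"roll": 0}
    - {"tx": 0,"ty": 0,"tz": -50,"roll": 0}
    - {"tx": 0,"ty": 0,"tz": -85,"roll": 0}
    - {"tx": 0,"ty": 0,"tz": -120,"roll": 0}
    - {"tx": 0,"ty": -20,"tz": -150,"roll": 0}
    - {"tx": 0,"ty": -40,"tz": -170,"roll": 0}
    - {"tx": 0,"ty": -60,"tz": -180,"roll": 0}
    - {"tx": 0,"ty": -65,"tz": -180,"roll": 0}
    - {"tx": 0,"ty": -65,"tz": -180,"roll": 0}

```text
t: 21.62
eef_pos: [466.5, 36.7, 303.8]
tcp_rot: [3.14, 0.0, 1.741]
ft_force: [0.1, -0.1, 0.2]
opening: 0.004
grip_force: 0.0
```

Run:
```python
from h import *
from cell import env,optics
o=[optics.read_camera(n)["pixels"] for n in("scene","top")]
cv2.imwrite("pics/m.png",np.hstack([cv2.resize(o[0],(400,300)),cv2.resize(o[0][180:310,250:350],(400,300))]))
```

```text
(no output)
```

View pics/m.png

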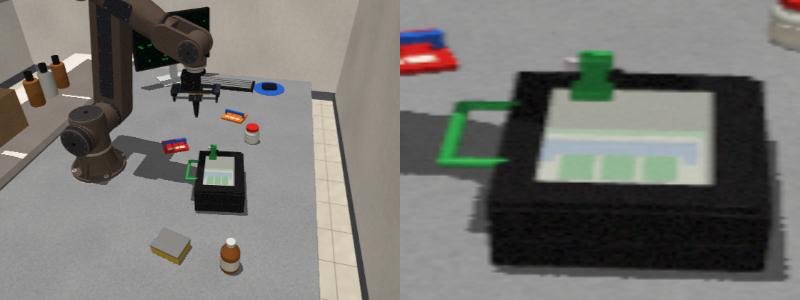

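The lid is shut and the clamp lies flat over it (right crop, at (595,75)). The robot is clear and the bystanders are where they started.

```bash
python3 -c "
from cell import env
print(env.job_done())"
```

```text
the job is handed in; nothing more can be done
None
```

The tray is in the incubator between the rails, the lid was lowered shut under grip, the clamp is down over it, and the job was handed in at about 22 s; no verdict was returned.

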